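Swing the oil canister upright and snap its cap on

TASK

The steel oil canister has been left tipped forward in its pouring cradle: push the lever at its side to swing it back fully upright against its stop. Then pick up its ribbed grey cap, which stands mouth down on the worktop, and press it straight down onto the canister's neck until it clicks; when the force drops, keep pressing until the cap sits fully home on the shoulder. Finish while still holding the cap and pressing it firmly down (about 10 to 20 N) with the canister upright; do not let go, and leave the three brass weights where they stand.

Things in the scene. Friction and masses are not known exactly. Their poses are not given: they have to be found in the camera images.
- cradle: Pouring cradle fixed to the worktop: wooden base 136 x 124 x 8 mm; steel uprights at y = -43 and +43 mm, 63 mm high, 26 mm wide. Origin: centre of the base's underside, on the worktop; z up. The pivot axis runs along its y, 50 mm above the origin. The canister tips towards the cradle's -x (roughly towards the robot).
- tilter (a joint): Tilt of the canister about the pivot, rad: 0 = fully upright, against a rigid stop; grows as its top leans towards the cradle's -x. Starts between 0.3 and 0.65, at most 0.9. Stays where it is left (friction 0.12 N m, about 2 N at the lever's knob).
- lever_knob (a point): Centre of the polished black ball knob, 20 mm in diameter, of the canister's side lever: a steel rod 8 mm thick standing beside the canister at the cradle's y = -61 mm, from the pivot up to the knob, 70 mm from the pivot axis (120 mm above the worktop when upright). It turns with the canister: pushing the knob or rod towards the cradle's +x swings the canister upright.
- canister: Round steel canister. Origin: centre of its flat 50 mm wide shoulder, on which the cap's rim seats, 62 mm from the pivot (112 mm above the worktop when upright); z points out along the neck. Body 64 mm in diameter, from 10 to 86 mm below the origin, a cone between it and the shoulder. Neck 24 mm in diameter, 24 mm long, its top 6 mm tapering to 16 mm.
- barbs (a point): On the neck's axis, 8 mm above the shoulder: where its four sprung barbs are widest (34 mm across). They resist from about 13 mm of cap height above the shoulder; the force rises to roughly 9 to 15 N at about 7 mm, then drops sharply as they click in behind the cap's lip and pull it down by about 4 mm; the last 2 to 3 mm to the rigid shoulder run freely.
- snap_cap: Ribbed grey cap, a cylinder 46 mm in diameter (48 mm over the ribs), 46 mm high, about 80 g, hollow below. Origin: centre of its mouth (underside); z points to its closed flat top; it stands mouth down on the worktop. Mouth 28 mm wide in a lip 3.5 mm thick; inside 38 mm wide, 27 mm deep. Yaw does not matter. Fully home, its origin coincides with the canister's.
- medium_weight: Bystander: medium brass balance weight with a knob, 29 mm in diameter, 30 mm high. Origin: centre of its underside.
- large_weight: Bystander: large brass balance weight with a knob, 37 mm in diameter, 35 mm high. Origin: centre of its underside.
- small_weight: Bystander: small brass balance weight with a knob, 24 mm in diameter, 27 mm high. Origin: centre of its underside.
Mind the look-alikes: they are no part of the job. What is shaped like the snap_cap but orange or purple is not meant.

How it is judged:
On the way, in this order (a step that is already met when the one before it is completed fails the run):
1. the canister stands fully upright, with the cap not yet on it (value of joint tilter below 0.06 rad and distance between snap_cap and canister above 0.03 m), for 0.3 s.
2. the cap has clicked over the barbs and sits home on the shoulder of the upright canister (value of joint tilter below 0.06 rad and z of snap_cap in the frame of canister below 0.0028 m and distance between snap_cap and canister below 0.006 m and angle between the z axis of snap_cap and the z axis of canister, either way round below 0.1 rad), for 0.2 s.
At the end, for the whole second after the job is handed in: Through the last second: canister upright (tilt under 0.06 rad); cap home: origin under 2.8 mm above the shoulder, within 6 mm of the canister's origin, axes within 0.1 rad; the fingers still touch the cap (over 3 N) and it is pressed onto the canister with over 5 N (all of step 2 and contact force between snap_cap and canister above 5 N and contact force between the fingers and snap_cap above 3 N); the arm keeps its last pose, push and grip.
It fails at once if the medium brass weight was moved (more than 30 mm) (distance of medium_weight from where it was at the start of the episode above 0.03 m).
It fails at once if the large brass weight was moved (more than 30 mm) (distance of large_weight from where it was at the start of the episode above 0.03 m).
It fails at once if the small brass weight was moved (more than 30 mm) (distance of small_weight from where it was at the start of the episode above 0.03 m).
It also fails if it takes over 58 s, if anything falls off the work surface, if the arm or the gripper's body presses on something with over 40 N, if the wrist force passes 120 N, or if a joint passes its speed limit or range.

ROBOT

A 7-joint arm with a two-finger parallel gripper is mounted at the origin on a cart in front of the work surface, level with it; the furniture and walls round the work are solid. World frame = base frame: x ahead of the robot, y to its left, z up, the work surface at z = 0. Lengths are in m, angles in rad, forces in N, time in s.
With the tool pointing down it reaches from about 0.4 to 0.875 m from the base axis. Payload 19.3 kg.
Tool frame: the origin (TCP) lies midway between the tips of the shut fingers; the grasp point (between the pads) lies 19 mm behind it (bot.pinch_z is the distance from the TCP to the grasp point, in m); z points along the fingers, y is the direction in which the jaws open and shut (so a half turn about z gives the same grasp; the last joint's range is limited). The gripper opens to 85 mm and grips with 20 to 120 N. Pads are 22 mm wide; open, the fingers measure 114 mm over their backs; the gripper's body (76 mm by 85 mm) begins 54 mm behind the grasp point. The pads swing forward as they close: fully open they stand 13 mm farther back than shut.
Start: joints at [1.087, 0.521, -0.036, 1.599, 0.021, 1.021, -0.113], TCP at [0.251, -0.572, 0.231] pointing down, gripper open.
Joint ranges: [-2.91, 2.91], [-0.3, 2.13], [-1.5, 1.42], [0.17, 2.43], [-1.26, 4.41], [0.16, 1.93], [-2.52, 2.52]. Speed limits (rad/s): [1.89, 1.89, 2.39, 2.39, 3.01, 3.01, 3.01].

INTERFACE

Orientations are given as [roll, pitch, yaw] about the fixed x, y, z axes, in that order (R = Rz(yaw) Ry(pitch) Rx(roll)).
In Python, from workcell import bot gives the robot as it stands. The module is installed in compiled form; this text tells all that it offers.
- The arm moves only by the tool move_arm, never from a script. Its argument "moves" is text: rows parted by semicolons, each of 4 numbers parted by spaces: the shift along the tool's x, y, z in mm, then the turn about the tool's z in rad. In form: dx dy dz yaw; .... A call has exactly 10 rows; each row is the pose to reach, as a shift and turn from the pose commanded when the call began, along the tool's axes at that moment; what a row does not reach only later rows make up. A row lasts 1/12 s, in which the tool goes at most 41.7 mm and 7.16 degrees, less where a joint would pass 70% of its speed; a pose out of reach is approached as far as the arm can. A call with a gripper value outside its range is refused whole. "grip" is the opening, from 0 (shut) to 1 (fully open), set as the call begins (left out, the last holds). The fingers move at their own pace and stop on an object; "grip_force" is the grip in N (left out, the last holds). Time passes only in rows, so rows that repeat a pose let the fingers close, or fill a call up. It gives the time, the measured TCP pose, the force and the opening at its end, in the units of the state.
- bot.observe(): the state, without advancing time (a new reading comes with each control period).
- bot.grab_frame(name): name is "side" or "top" or "wrist"; returns a dict with "frame" (384x512x3 uint8, red, green, blue), "z_map" (384x512 float32, m along the optical axis (not along the pixel's ray), 0 where there is no reading), "K" (3x3 intrinsics, pixels), "eye" and "attitude" of the camera in the world. Camera axes: x right, y up, looking along -z (the intrinsics and any distortion apply to the point x, -y, -z); pixel columns grow to the right and rows downward; lengths in m; the calibration is good to about 2 mm. A picture is of the moment at which its call begins.
- bot.job_done(): hands the job in, once; it reports no verdict.
Trained networks look in a picture, given as the dict that the camera call returned (one of the last four; its "shot" number tells which), for a name from the list of things; names that differ only in an ending like _2 or _b are one class to them, and where a whole thing is asked for, a point or a joint stands for the part that bears it (a point fixed in the world has none). Each returns a list of dicts, best first, with "conf" (0 to 1); they miss things now and then, are a little off and sometimes report something else, mostly with a low value. They report only what shows in the picture. A call takes as long as a camera call. They do not tell look-alikes from the thing itself.
- bot.search_frame(picture, label): "at" ([column, row] in pixels, amid what is visible of it).
- bot.pinpoint(picture, label): "at" ([column, row] in pixels: a listed point, or the origin of a listed thing).
The state is a dict: "clock": time; "qpos": joint angles; "qd": joint speeds; "joint_efforts": joint torques, N m; "position": TCP position; "tool_rot": TCP orientation; "force": force on the tool from outside, world axes, zero at the start; "moment": the same for the moment, N m; "grip_width": finger opening in m.
Only numpy, scipy, OpenCV 4.12 (cv2) and the standard library are available. Lean on these libraries where they do the work, as an engineer would, in place of code of your own. Each camera call takes 0.05 s, during which the arm holds its last target. There are 200 camera calls.

## Working session

There is one attempt and no reset: what is moved stays moved. The work goes in short steps, Python scripts to look and compute and a tool call to move; the robot and the scene stay as the last step left them, time stands still between calls to the robot, and variables do not carry over. Pictures are saved under pics/ and viewed, about 8 in all and at most 12, crops included, and the job is handed in when it is done.

Besides the shell and the picture viewer there is one more tool, called after ">>>" as name(argument=value, ...) on one line, values as JSON. move_arm: Moves the arm, as the interface text tells. Its arguments: {"type":"object","properties":{"moves":{"type":"string"},"grip":{"type":"number"},"grip_force":{"type":"number"}},"required":["moves"]}

```bash
mkdir -p pics; cat > h.py <<'E'
import numpy as np, cv2
from workcell import bot
from scipy.spatial.transform import Rotation as R
def rot(a):
    a=np.array(a,float)
    if a.shape==(3,3): return a
    return R.from_euler('xyz',a).as_matrix() if a.size==3 else R.from_quat(a).as_matrix()
def pt(p,u,v,z):
    K=p['K']; d=np.array([(u-K[0,2])/K[0,0]*z,-(v-K[1,2])/K[1,1]*z,-z])
    return np.array(p['eye'])+rot(p['attitude'])@d
def cloud(p):
    v,u=np.mgrid[:384,:512]; z=p['z_map'];K=np.array(p['K'])
    d=np.stack([(u-K[0,2])/K[0,0]*z,-(v-K[1,2])/K[1,1]*z,-z],-1)
    return d@rot(p['attitude']).T+np.array(p['eye'])
def ray_at_z(p,u,v,h):
    a=pt(p,u,v,1.); e=np.array(p['eye']); return e+(a-e)*(h-e[2])/(a[2]-e[2])
E
python3 - <<'E'
from h import *
s=bot.observe(); print({k:np.round(v,3) for k,v in s.items()})
ims=[]
for n in ['top','side']:
    p=bot.grab_frame(n); ims.append(p['frame']); C=cloud(p)
    print(n,[k for k in p if k not in('frame','z_map')],np.round(p['eye'],3),np.round(p['attitude'],3))
    for l in ['snap_cap','canister','lever_knob','cradle','medium_weight','large_weight','small_weight']:
        for f in ['search_frame','pinpoint']:
            print(l,f,[(np.round(r['at']).tolist(),round(r['conf'],2),np.round(C[int(np.clip(r['at'][1],0,383)),int(np.clip(r['at'][0],0,511))],3).tolist()) for r in getattr(bot,f)(p,l)[:4]])
    cv2.imwrite(f'pics/{n}.png',cv2.resize(p['frame'][...,::-1],(800,600)))
E
```

```text
{'clock': np.float64(0.0), 'qpos': array([ 1.087,  0.522, -0.036,  1.6  ,  0.021,  1.021, -0.113]), 'qd': array([-0.001, -0.002, -0.   ,  0.002, -0.001,  0.001, -0.   ]), 'joint_efforts': array([-1.0000e-03, -9.2712e+01,  1.9790e+00, -3.6994e+01,  1.8000e-02,
        8.0000e-03, -0.0000e+00]), 'position': array([ 0.251, -0.572,  0.231]), 'tool_rot': array([-3.14 ,  0.   ,  0.414]), 'force': array([-0.481, -1.217, -0.842]), 'moment': array([-0.079,  0.008, -0.03 ]), 'grip_width': np.float64(0.085)}
top ['K', 'eye', 'attitude', 'shot'] [ 0.331 -0.065  1.248] [ 0.17   0.007 -1.595]
snap_cap search_frame [([341.0, 159.0], 0.62, [0.649, -0.291, 0.018]), ([391.0, 206.0], 0.55, [0.504, -0.416, 0.05]), ([357.0, 242.0], 0.51, [0.407, -0.316, 0.051]), ([361.0, 206.0], 0.48, [0.506, -0.334, 0.049])]
snap_cap pinpoint [([389.0, 208.0], 0.64, [0.502, -0.408, 0.048]), ([355.0, 242.0], 0.62, [0.408, -0.311, 0.048]), ([359.0, 207.0], 0.56, [0.507, -0.326, 0.046])]
canister search_frame [([250.0, 176.0], 0.96, [0.585, -0.031, 0.11])]
canister pinpoint [([250.0, 183.0], 0.69, [0.569, -0.03, 0.109])]
l
[... 1456 characters left out ...]
82.0], 0.94, [0.569, -0.078, 0.116])]
cradle search_frame [([240.0, 226.0], 0.81, [0.568, 0.026, 0.052]), ([291.0, 171.0], 0.29, [0.512, -0.307, 0.036])]
cradle pinpoint [([238.0, 230.0], 0.86, [0.571, 0.026, 0.036]), ([234.0, 330.0], 0.25, [0.487, 0.293, 0.016])]
medium_weight search_frame [([234.0, 329.0], 0.62, [0.485, 0.294, 0.018])]
medium_weight pinpoint [([182.0, 278.0], 0.66, [0.648, 0.188, 0.007]), ([234.0, 331.0], 0.62, [0.484, 0.297, 0.016])]
large_weight search_frame [([242.0, 208.0], 0.42, [0.565, 0.008, 0.091])]
large_weight pinpoint [([247.0, 175.0], 0.66, [0.65, -0.281, 0.018])]
small_weight search_frame []
small_weight pinpoint [([182.0, 278.0], 0.57, [0.648, 0.188, 0.007])]
```

View pics/top.png

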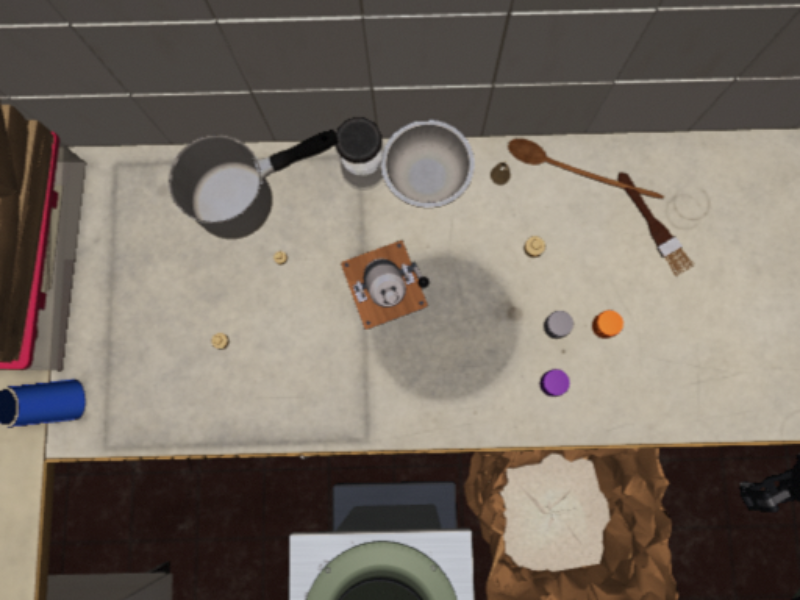

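```bash
python3 - <<'E'
from h import *
p=bot.grab_frame('top'); C=cloud(p)
a=p['frame'][185:265,335:415,::-1]; b=p['frame'][140:220,210:290,::-1]
cv2.imwrite('pics/crop.png',cv2.resize(np.hstack([a,b]),(800,400),interpolation=cv2.INTER_CUBIC))
for u,v in [(389,208),(355,242),(359,207)]:
    P=C[v-25:v+25,u-25:u+25].reshape(-1,3); I=p['frame'][v-25:v+25,u-25:u+25].reshape(-1,3)
    m=(P[:,2]>.04)&(P[:,2]<.055)&(np.hypot(*(P[:,:2]-C[v,u,:2]).T)<.035)
    q=P[m,:2]; print(u,v,m.sum(),(q.min(0)+q.max(0))/2,q.max(0)-q.min(0),np.median(P[m,2]),np.median(I[m],0))
# knob & lever: points near
P=C[140:220,210:290].reshape(-1,3)
m=P[:,2]>.095; q=P[m]; print(m.sum(),q.min(0),q.max(0))
# cradle base: z ~8mm rows
m=(P[:,2]>.004)&(P[:,2]<.014); q=P[m]
r=cv2.minAreaRect((q[:,:2]*1000).astype(np.float32)); print('base',r, m.sum())
m=(P[:,2]>.056)&(P[:,2]<.070); q=P[m];print('upr',q.min(0),q.max(0),m.sum())
E
```

```text
389 208 218 [ 0.50271424 -0.41460167] [0.0450917  0.04416054] 0.045829550455132595 [223. 126.  50.]
355 242 230 [ 0.40124359 -0.31423521] [0.04687784 0.04396947] 0.04603716261021429 [133.  66. 160.]
359 207 219 [ 0.50543761 -0.32830922] [0.04281309 0.04703235] 0.04644508544480974 [144. 136. 140.]
440 [ 0.33101843 -0.09397125  0.09500849] [0.59961134 0.00521479 1.24830121]
base ((600.1267700195312, -25.231834411621094), (231.485595703125, 234.67074584960938), 88.3963394165039) 1589
upr [ 0.56713029 -0.07649404  0.05600194] [0.62929524 0.03260512 0.06980268] 125
```

View pics/crop.png

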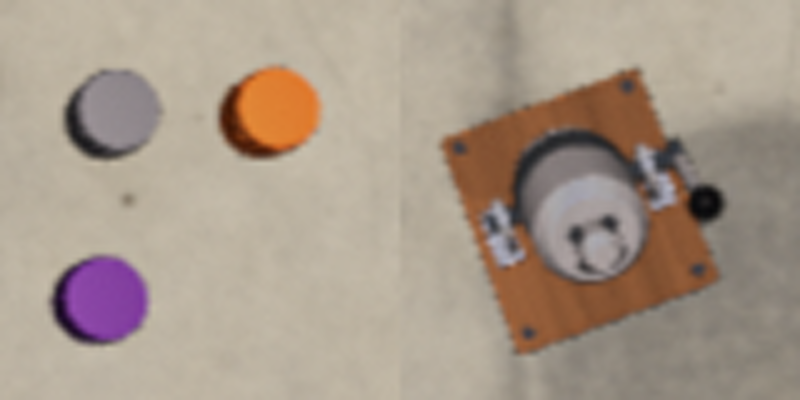

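The target is the grey cap at pixel (359,207). Orange at (389,208) and purple at (355,242) are the look-alikes. The canister is at (250,180), leaning towards the robot, with the black knob at (271,180).

```bash
cat >> h.py <<'E'
def rel(target,yaw=None):
    "tool-axis shift (mm) and turn from current pose"
    s=bot.observe(); Rm=rot(s['tool_rot']); d=(np.array(target)-s['position'])*1000
    t=0 if yaw is None else (s['tool_rot'][2]-yaw+np.pi/2)%np.pi-np.pi/2
    return np.round(d@Rm,1),round(float(t),3)
E
python3 - <<'E'
from h import *
p=bot.grab_frame('top')
c=[ray_at_z(p,210+(x-400)/5,140+y/5,.008)[:2] for x,y in [(445,143),(637,70),(718,275),(520,352)]]
c=np.array(c); print(np.round(c,4)); o=c.mean(0)
ex=(c[0]+c[1]-c[2]-c[3])/2; ey=(c[0]+c[3]-c[1]-c[2])/2
print('o',o,np.linalg.norm(ex),np.linalg.norm(ey),np.degrees([np.arctan2(ex[1],ex[0]),np.arctan2(-ey[0],ey[1])]))
yaw=(np.arctan2(ex[1],ex[0])+np.arctan2(-ey[0],ey[1]))/2
A=np.array([[np.cos(yaw),-np.sin(yaw)],[np.sin(yaw),np.cos(yaw)]])
for t in np.arange(.3,.7,.1): print(t,'knob',o+A@[-.07*np.sin(t),-.061])
k=ray_at_z(p,272,180,.112); print('knob meas',k, 'in cradle',A.T@(k[:2]-o))
T=o+A@[-.085,-.064]; print('pre',T,'yaw',yaw,rel([*T,.2],yaw), rel([*T,.105],yaw))
E
```

```text
[[ 0.6325  0.0622]
 [ 0.6733 -0.0503]
 [ 0.5505 -0.0941]
 [ 0.5087  0.0203]]
o [ 0.59125151 -0.01550273] 0.13048904430678254 0.12074410469734007 [19.17870101 20.00402668]
0.3 knob [ 0.59221655 -0.07990768]
0.4 knob [ 0.5860242  -0.08211162]
0.5 knob [ 0.58008844 -0.08422424]
0.6000000000000001 knob [ 0.5744686  -0.08622442]
knob meas [ 0.57253542 -0.08860869  0.112     ] in cradle [-0.0421457  -0.06259802]
pre [ 0.53263214 -0.10429896] yaw 0.3419338040413711 (array([ 445.8, -315.4,   31.3]), 0.072) (array([ 445.8, -315.4,  126.3]), 0.072)
```

>>> move_arm(moves="34 -24 2 0.05;68 -48 5 0.07;102 -72 10 0.07;136 -96 15 0.07;170 -120 20 0.07;204 -144 25 0.07;238 -168 30 0.07;272 -192 30 0.07;306 -216 30 0.07;340 -240 30 0.07", grip=0)

```text
clock: 2.43
position: [0.4662, -0.2149, 0.2015]
tool_rot: [3.141, -0.0, 0.344]
force: [1.7, -0.4, 0.4]
grip_width: 0.0
```

```bash
python3 - <<'E'
from h import *
print(bot.observe()['clock'],bot.observe()['position'],rel([.5326,-.105,.1],.342))
E
```

```text
2.4333 [ 0.46619488 -0.21494556  0.2014582 ] (array([ 99.5, -81.2, 101.5]), 0.002)
```

>>> move_arm(moves="25 -20 5 0;50 -40 15 0;75 -60 35 0;100 -82 60 0;100 -82 85 0;100 -82 101 0;100 -82 101 0;100 -82 101 0;100 -82 101 0;100 -82 101 0")

```text
clock: 3.27
position: [0.5326, -0.1064, 0.1017]
tool_rot: [3.141, -0.002, 0.343]
force: [-0.2, 0.7, 0.3]
grip_width: -0.0002
```

```bash
python3 - <<'E'
from h import *
s=bot.observe();print(s['position'],s['tool_rot'],s['force'])
p=bot.grab_frame('side'); cv2.imwrite('pics/s1.png',cv2.resize(p['frame'][120:280,150:350,::-1],(800,640))[:600])
p=bot.grab_frame('top');print(bot.pinpoint(p,'lever_knob'))
E
```

```text
[ 0.53264327 -0.10637846  0.10165229] [ 3.14066066e+00 -1.73729048e-03  3.42934713e-01] [-0.15188518  0.74309031  0.27350238]
[]
```

View pics/s1.png

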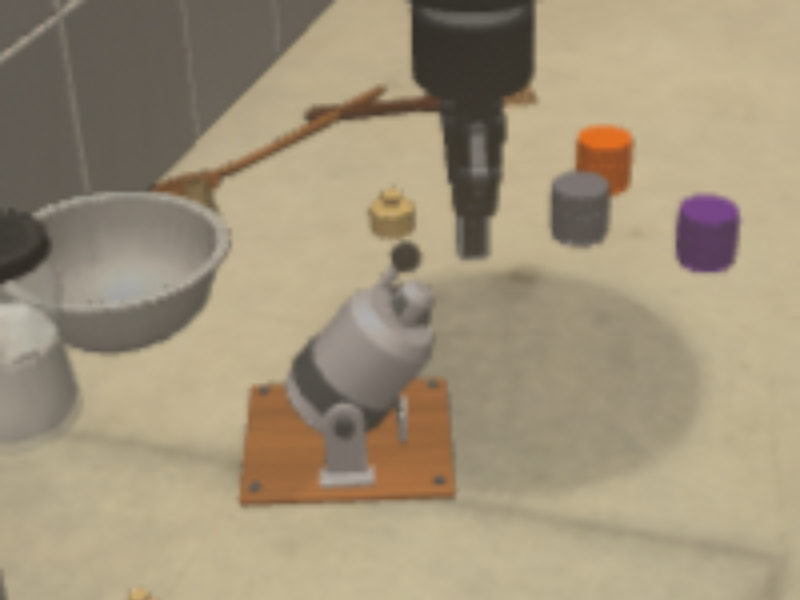

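The side view shows the shut fingers at (473,250), on the robot side of the knob at (405,257) and clear of the canister. I'll push along tool x.

>>> move_arm(moves="8 0 0 0;16 0 0 0;22 0 0 0;28 0 0 0;34 0 0 0;40 0 0 0;46 0 0 0;52 0 0 0;57 0 0 0;60 0 0 0")

```text
clock: 4.25
position: [0.5893, -0.0852, 0.1003]
tool_rot: [-3.142, -0.0, 0.344]
force: [-2.8, -0.2, 2.3]
grip_width: 0.0003
```

>>> move_arm(moves="1 0 0 0;2 0 0 0;3 0 0 0;4 0 0 0;5 0 0 0;5 0 0 0;5 0 0 0;5 0 0 0;5 0 0 0;5 0 0 0")

```text
clock: 5.08
position: [0.5933, -0.0839, 0.1003]
tool_rot: [3.142, -0.0, 0.344]
force: [-0.7, 0.5, 0.2]
grip_width: -0.0002
```

```bash
python3 - <<'E'
from h import *
p=bot.grab_frame('side'); cv2.imwrite('pics/s2.png',cv2.resize(p['frame'][120:280,150:350,::-1],(800,640))[:600])
C=cloud(p)
for l in ['lever_knob','canister','barbs']: print(l,[(np.round(r['at']),r['conf'],C[int(r['at'][1]),int(r['at'][0])]) for r in bot.pinpoint(p,l)[:1]])
E
```

```text
lever_knob [(array([233., 179.]), 0.84, array([ 0.61640623, -0.06578593,  0.12426323]))]
canister [(array([237., 198.]), 0.64, array([ 0.58041237, -0.00199669,  0.11148795]))]
barbs [(array([232., 197.]), 0.89, array([ 0.59755185, -0.00595769,  0.11191867]))]
```

View pics/s2.png

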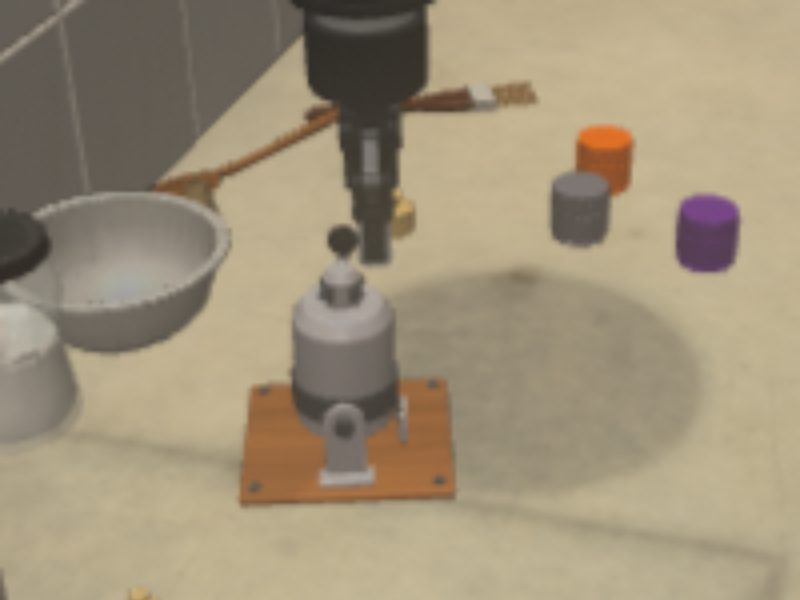

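The canister looks about upright, but no stop force has shown up yet. I'll push a little further.

>>> move_arm(moves="1 0 0 0;2 0 0 0;3 0 0 0;4 0 0 0;4 0 0 0;4 0 0 0;4 0 0 0;4 0 0 0;4 0 0 0;4 0 0 0")

```text
clock: 6.12
position: [0.5951, -0.0834, 0.0998]
tool_rot: [-3.141, 0.004, 0.343]
force: [-12.8, -3.8, 5.1]
grip_width: 0.0001
```

Firm stop, about 13 N. I'll retreat and go up.

>>> move_arm(moves="-8 0 0 0;-20 4 -5 0;-35 10 -30 0;-40 30 -60 0;-40 60 -90 0;-40 90 -110 0;-40 120 -120 0;-40 150 -120 0;-40 180 -120 0;-40 180 -120 0", grip=1)

```text
clock: 6.95
position: [0.6195, -0.2724, 0.2206]
tool_rot: [3.138, 0.0, 0.338]
force: [0.1, -0.3, 0.3]
grip_width: 0.0854
```

```bash
python3 - <<'E'
from h import *
s=bot.observe();print(s['position'],s['tool_rot'],s['force'])
p=bot.grab_frame('top'); C=cloud(p); P=C[140:220,210:290].reshape(-1,3)
cv2.imwrite('pics/t3.png',cv2.resize(p['frame'][140:220,210:290,::-1],(600,600),interpolation=cv2.INTER_CUBIC))
m=(P[:,2]>.125)&(P[:,2]<.2)&(np.hypot(P[:,0]-.591,P[:,1]+.0155)<.03);q=P[m];print('neck',m.sum(),q.mean(0),q.min(0),q.max(0))
m=(P[:,2]>.106)&(P[:,2]<.2)&(np.hypot(P[:,0]-.591,P[:,1]+.0155)<.04);q=P[m];print('shoulder',m.sum(),(q.min(0)+q.max(0))/2,q.max(0)-q.min(0))
for l in ['canister','barbs','lever_knob']:
  for r in bot.pinpoint(p,l)[:1]: print(l,r, ray_at_z(p,*r['at'],{'canister':.112,'barbs':.12,'lever_knob':.12}[l]))
w=bot.grab_frame('wrist'); print(w['eye'],w['attitude'])
for r in bot.pinpoint(w,'snap_cap'): print(r,ray_at_z(w,*r['at'],.0))
print(rel([.5055,-.328,.15]))
E
```

```text
[ 0.61947538 -0.27241624  0.22058472] [3.13847388e+00 2.29592440e-04 3.38095516e-01] [ 0.09387977 -0.33152593  0.25725216]
neck 75 [ 0.59114156 -0.01451487  0.13355433] [ 0.5766946  -0.02870256  0.12531377] [6.06228584e-01 2.37768274e-04 1.41170746e-01]
shoulder 379 [ 0.59061326 -0.0144872   0.12360728] [0.05760199 0.05882007 0.03512692]
canister {'at': [245.5, 170.1], 'conf': 0.89} [ 0.60124547 -0.0189312   0.112     ]
barbs {'at': [244.8, 173.2], 'conf': 0.92} [ 0.59100701 -0.01725912  0.12      ]
lever_knob {'at': [267.2, 165.8], 'conf': 0.91} [ 0.60950548 -0.07683688  0.12      ]
[ 0.68684795 -0.24104431  0.36249127] [-2.84407931e-01  1.12404363e-04 -1.22755774e+00]
{'at': [235.0, 319.3], 'conf': 0.83} [ 4.00427691e-01 -3.12679188e-01  5.55111512e-17]
{'at': [332.0, 279.4], 'conf': 0.66} [ 0.5050814 -0.4155464  0.       ]
{'at': [272.7, 257.5], 'conf': 0.56} [ 0.50892686 -0.32865272  0.        ]
(array([-129.1,   21. ,   70.6]), 0.0)
```

View pics/t3.png

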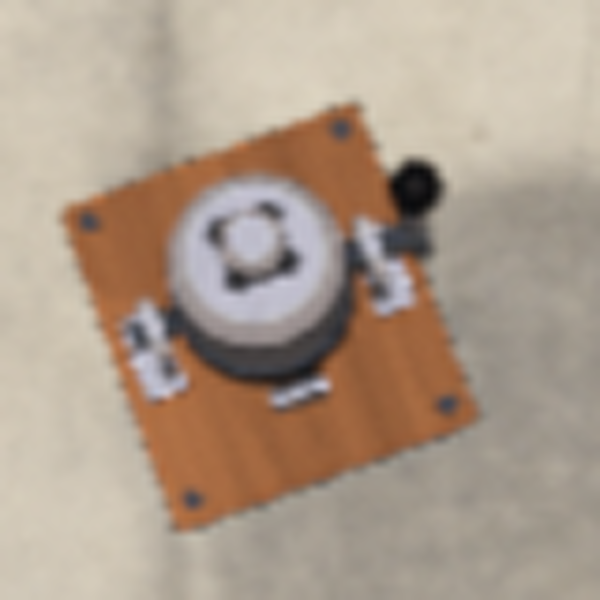

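>>> move_arm(moves="-13 2 5 0.12;-26 4 10 0.24;-39 6 15 0.36;-52 8 20 0.48;-65 10 30 0.6;-78 13 40 0.72;-91 15 50 0.84;-104 17 55 0.96;-117 19 60 1.08;-129 21 60 1.2")

```text
clock: 8.08
position: [0.5047, -0.3281, 0.1597]
tool_rot: [3.142, 0.001, -0.861]
force: [-0.3, -1.1, -1.0]
grip_width: 0.0852
```

>>> move_arm(moves="0 0 0 0.12;0 0 0 0.24;0 0 0 0.37;0 0 0 0.37;0 0 0 0.37;0 0 0 0.37;0 0 0 0.37;0 0 0 0.37;0 0 0 0.37;0 0 0 0.37")

```text
clock: 8.92
position: [0.5055, -0.3289, 0.1603]
tool_rot: [-3.142, 0.0, -1.226]
force: [-0.7, 0.1, 0.3]
grip_width: 0.0854
```

```bash
python3 - <<'E'
from h import *
s=bot.observe();print(s['position'],s['tool_rot'],s['qpos'])
w=bot.grab_frame('wrist'); C=cloud(w)
for r in bot.pinpoint(w,'snap_cap'): print(r,ray_at_z(w,*r['at'],.0))
m=(C[...,2]>.035)&(C[...,2]<.055)&(np.hypot(C[...,0]-.506,C[...,1]+.328)<.034);q=C[m];print(m.sum(),(q.min(0)+q.max(0))/2,q.max(0)-q.min(0),np.median(q,0))
cv2.imwrite('pics/w1.png',w['frame'][...,::-1])
print(rel([.506,-.328,.012],-1.23))
E
```

```text
[ 0.50553629 -0.32890348  0.16030824] [-3.14150902e+00  5.96103660e-05 -1.22566566e+00] [ 0.2863405   0.58709175  0.28113294  1.73748363 -0.20689092  0.84604482
 -2.13591323]
{'at': [258.2, 175.2], 'conf': 0.93} [ 0.5031036  -0.32991999  0.        ]
{'at': [287.8, 88.9], 'conf': 0.76} [ 0.50517934 -0.41745795  0.        ]
{'at': [339.2, 218.7], 'conf': 0.59} [ 0.40637437 -0.31441057  0.        ]
2144 [ 0.50586248 -0.32869189  0.04147614] [0.04726398 0.04645172 0.01261497] [ 0.50637372 -0.3298862   0.04520102]
(array([ -0.7,  -0.7, 148.3]), 0.004)
```

View pics/w1.png

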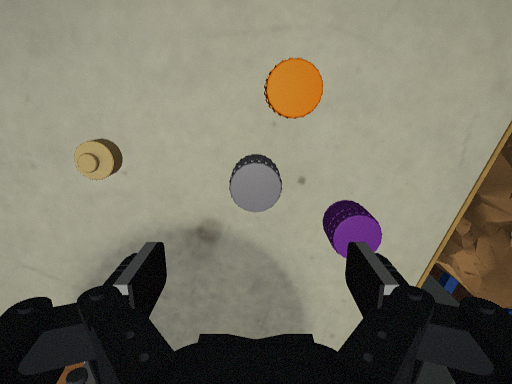

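The wrist view shows the grey cap at (256,187), centred between the jaws. Purple and orange are clear of the fingers. Descending.

>>> move_arm(moves="-1 0 20 0;-1 0 45 0;-1 0 70 0;-1 0 95 0;-1 0 115 0;-1 0 130 0;-1 0 140 0;-1 0 147 0;-1 0 148 0;-1 0 148 0")

```text
clock: 9.85
position: [0.5054, -0.328, 0.0125]
tool_rot: [-3.141, -0.0, -1.226]
force: [0.1, -0.3, 0.6]
grip_width: 0.0854
```

>>> move_arm(moves="0 0 0 0;0 0 0 0;0 0 0 0;0 0 0 0;0 0 0 0;0 0 0 0;0 0 0 0;0 0 0 0;0 0 0 0;0 0 0 0", grip=0, grip_force=80)

```text
clock: 10.68
position: [0.5057, -0.3281, 0.0131]
tool_rot: [-3.141, -0.001, -1.226]
force: [-0.9, 0.5, 8.6]
grip_width: 0.0444
```

>>> move_arm(moves="0 0 -5 0;0 0 -15 0;0 0 -30 0;0 0 -50 0;0 0 -75 0;0 0 -100 0;0 0 -125 -0.1;0 0 -150 -0.2;0 0 -170 -0.3;0 0 -180 -0.4")

```text
clock: 11.52
position: [0.5058, -0.3285, 0.196]
tool_rot: [-3.141, -0.004, -0.822]
force: [0.3, 0.1, -1.2]
grip_width: 0.0443
```

```bash
python3 - <<'E'
from h import *
s=bot.observe();print(s['position'],s['tool_rot'],s['qpos'],s['grip_width'])
w=bot.grab_frame('side'); cv2.imwrite('pics/s3.png',cv2.resize(w['frame'][70:250,180:380,::-1],(666,600)))
print(rel([.591,-.015,.19],-.62))
E
```

```text
[ 0.50579892 -0.32848141  0.19600996] [-3.14078381 -0.00353614 -0.82163431] [ 0.35050761  0.53077171  0.1834353   1.70703976 -0.11674293  0.91081875
 -1.81182609] 0.044308752981567355
(array([-169.9, -277.2,    6.4]), -0.194)
```

View pics/s3.png

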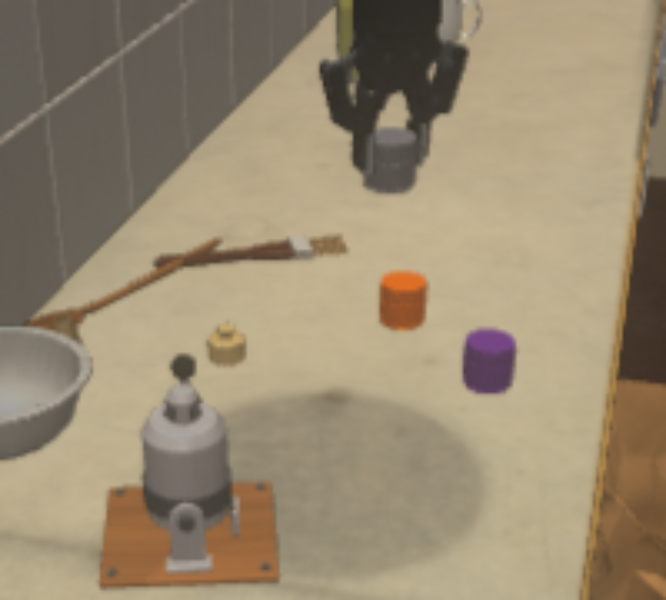

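The cap is held upright and the canister stands upright. Moving over the neck.

>>> move_arm(moves="-20 -30 0 -0.05;-40 -62 0 -0.1;-60 -95 0 -0.15;-80 -130 0 -0.2;-100 -163 0 -0.2;-120 -196 0 -0.2;-140 -228 0 -0.2;-155 -253 0 -0.2;-165 -270 0 -0.2;-170 -277 0 -0.2")

```text
clock: 12.4
position: [0.5942, -0.0116, 0.1923]
tool_rot: [-3.141, 0.001, -0.625]
force: [-0.8, 0.4, -0.2]
grip_width: 0.0446
```

>>> move_arm(moves="0 0 10 0;0 0 18 0;0 0 25 0;0 0 30 0;0 0 34 0;0 0 34 0;0 0 34 0;0 0 34 0;0 0 34 0;0 0 34 0")

```text
clock: 13.23
position: [0.5939, -0.0152, 0.1586]
tool_rot: [-3.141, -0.0, -0.626]
force: [0.5, 0.9, 0.4]
grip_width: 0.044
```

```bash
python3 - <<'E'
from h import *
s=bot.observe();print(s['position'],s['tool_rot'],s['qpos'],s['grip_width'],s['force'])
ims=[]
for n in ['side','wrist']:
    w=bot.grab_frame(n); C=cloud(w)
    for l in ['snap_cap','canister','barbs']: print(n,l,[(np.round(r['at'],1),round(r['conf'],2)) for r in bot.pinpoint(w,l)[:2]], [np.round(ray_at_z(w,*r['at'],{'snap_cap':s['position'][2]-.013,'canister':.112,'barbs':.12}[l]),4) for r in bot.pinpoint(w,l)[:2]])
    f=w['frame']; f=f[130:250,180:290] if n=='side' else f[::1]
    ims.append(cv2.resize(f,(int(f.shape[1]*400/f.shape[0]),400),interpolation=cv2.INTER_CUBIC)[:,:430])
cv2.imwrite('pics/p1.png',np.hstack(ims)[:,:800,::-1])
print(rel([.591,-.015,.125]))
E
```

```text
[ 0.59392897 -0.0151523   0.15861403] [-3.14122543e+00 -3.88870565e-04 -6.26239947e-01] [-0.13895582  0.55991972  0.09272279  1.75655581 -0.06688611  0.82763379
 -2.21209791] 0.04402265073354613 [0.46749274 0.88832625 0.4228972 ]
side snap_cap [(array([232.1, 184.9]), 0.91), (array([301. , 167.4]), 0.72)] [array([ 0.5922, -0.0044,  0.1456]), array([ 0.4501, -0.1362,  0.1456])]
side canister [(array([236.9, 196.9]), 0.88), (array([234.9, 332.2]), 0.62)] [array([ 0.582 , -0.0059,  0.112 ]), array([0.452 , 0.3667, 0.112 ])]
side barbs [(array([230.9, 196. ]), 0.77)] [array([0.5929, 0.0059, 0.12  ])]
wrist snap_cap [(array([258.4, 233.3]), 0.57)] [array([ 0.5946, -0.0177,  0.1456])]
wrist canister [] []
wrist barbs [(array([252.1, 175.2]), 0.33)] [array([ 0.6184, -0.0304,  0.12  ])]
(array([-2.3,  1.5, 33.3]), 0.0)
```

View pics/p1.png

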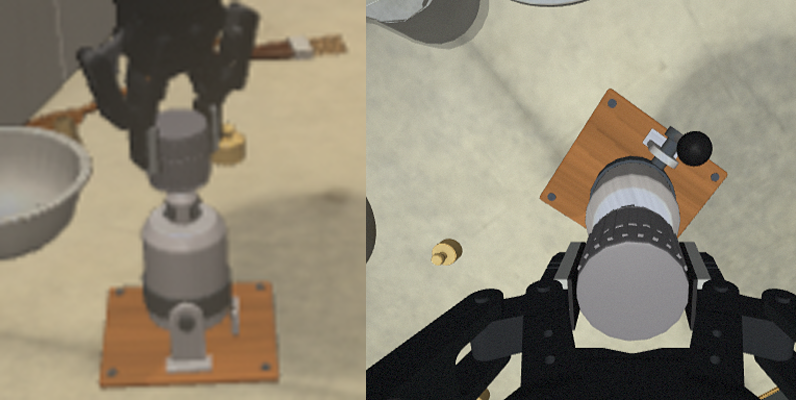

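```bash
python3 - <<'E'
from h import *
w=bot.grab_frame('side'); C=cloud(w); K=np.array(w['K']); Rm=rot(w['attitude'])
def proj(P):
    d=(np.array(P)-w['eye'])@Rm; return K[0,0]*d[0]/-d[2]+K[0,2],-K[1,1]*d[1]/-d[2]+K[1,2]
def fit(zlo,zhi,r,c,C):
    m=(C[...,2]>zlo)&(C[...,2]<zhi)&(np.hypot(C[...,0]-c[0],C[...,1]-c[1])<r+.012); q=C[m][:,:2]
    from scipy.optimize import least_squares
    f=least_squares(lambda x:np.hypot(*(q-x[:2]).T)-r,c,loss='soft_l1',f_scale=.001); return np.round(f.x,4),m.sum(),round(float(np.median(abs(f.fun))),4)
s=bot.observe(); print(s['position'])
print('body',fit(.06,.10,.032,[.591,-.015],C))
print('neck',fit(.114,.128,.012,[.591,-.015],C))
print('cap',fit(.152,.180,.0235,s['position'][:2],C))
for z in (.04,.112,.13,.17): print(z,np.round(proj([.591,-.015,z]),1))
for row in (175,185,196,200,205,215,225):
    r=C[row,210:260]; m=np.hypot(r[:,0]-.591,r[:,1]+.015)<.045; i=np.where(m&(r[:,2]>.03))[0]+210
    print(row,i.min(),i.max(),(i.min()+i.max())/2 )
t=bot.grab_frame('wrist');Ct=cloud(t)
m=(Ct[...,2]>.183)&(Ct[...,2]<.20)&(np.hypot(Ct[...,0]-.594,Ct[...,1]+.0155)<.03);q=Ct[m];print('captop wrist',(q.min(0)+q.max(0))/2,q.max(0)-q.min(0))
print('body wrist',fit(.06,.10,.032,[.591,-.015],Ct))
E
```

```text
[ 0.59375756 -0.01518376  0.15829327]
body (array([ 0.5909, -0.0148]), np.int64(351), 0.0007)
neck (array([ 0.5905, -0.0139]), np.int64(55), 0.0016)
cap (array([ 0.593, -0.015]), np.int64(230), 0.0012)
0.04 [236.1 218. ]
0.112 [234.7 194.5]
0.13 [234.4 188.3]
0.17 [233.6 174.1]
175 219 244 231.5
185 226 241 233.5
196 224 247 235.5
200 223 247 235.0
205 223 247 235.0
215 223 249 236.0
225 226 246 236.0
captop wrist [ 0.59534455 -0.017297    0.19150037] [0.04848911 0.05443233 0.01698203]
body wrist (array([ 0.592 , -0.0145]), np.int64(799), 0.0003)
```

>>> move_arm(moves="-1 0.6 0 0;-2.3 1.2 0 0;-2.3 1.2 0 0;-2.3 1.2 3 0;-2.3 1.2 6 0;-2.3 1.2 9 0;-2.3 1.2 12 0;-2.3 1.2 15 0;-2.3 1.2 17 0;-2.3 1.2 17 0")

```text
clock: 14.87
position: [0.591, -0.0148, 0.1407]
tool_rot: [3.141, 0.001, -0.626]
force: [-1.0, -0.2, 0.0]
grip_width: 0.0438
```

>>> move_arm(moves="0 0 1 0;0 0 2 0;0 0 3 0;0 0 4 0;0 0 5 0;0 0 6 0;0 0 7 0;0 0 7 0;0 0 7 0;0 0 7 0")

```text
clock: 15.7
position: [0.5917, -0.0147, 0.1348]
tool_rot: [-3.141, -0.001, -0.626]
force: [1.2, 0.5, 5.7]
grip_width: 0.0446
```

>>> move_arm(moves="0 0 1 0;0 0 2 0;0 0 3 0;0 0 4 0;0 0 5 0;0 0 5 0;0 0 5 0;0 0 5 0;0 0 5 0;0 0 5 0")

```text
clock: 16.53
position: [0.5908, -0.0148, 0.1289]
tool_rot: [3.141, 0.001, -0.626]
force: [0.8, 1.3, -9.4]
grip_width: 0.0439
```

>>> move_arm(moves="0 0 1 0;0 0 2 0;0 0 3 0;0 0 3 0;0 0 3 0;0 0 3 0;0 0 3 0;0 0 3 0;0 0 3 0;0 0 3 0")

```text
clock: 17.37
position: [0.5912, -0.0148, 0.1263]
tool_rot: [-3.142, 0.0, -0.626]
force: [0.6, -1.1, 0.2]
grip_width: 0.0443
```

Clicked: the force reversed to −9 N (the pull-in) and is now free. Pressing the last bit home.

>>> move_arm(moves="0 0 0.5 0;0 0 1 0;0 0 1.5 0;0 0 2 0;0 0 2.5 0;0 0 2.5 0;0 0 2.5 0;0 0 2.5 0;0 0 2.5 0;0 0 2.5 0")

```text
clock: 18.2
position: [0.5921, -0.0147, 0.125]
tool_rot: [-3.14, -0.002, -0.626]
force: [-2.1, 0.4, 17.3]
grip_width: 0.0444
```

```bash
python3 - <<'E'
from h import *
ims=[]
for n in ['side','top']:
    w=bot.grab_frame(n); f=w['frame'][140:250,180:290] if n=='side' else w['frame'][125:235,190:300]
    ims.append(cv2.resize(f,(400,400),interpolation=cv2.INTER_CUBIC)); s=bot.observe(); print(s['clock'],s['position'],s['force'],s['grip_width'])
cv2.imwrite('pics/e.png',np.hstack(ims)[...,::-1])
E
```

```text
18.25 [ 0.59208694 -0.01459858  0.12496949] [-1.6345829   0.91806589 15.96245828] 0.04398783252399108
18.3 [ 0.59209954 -0.01458225  0.12497691] [-2.07522153  0.45665935 15.94522254] 0.04414433568756217
```

View pics/e.png

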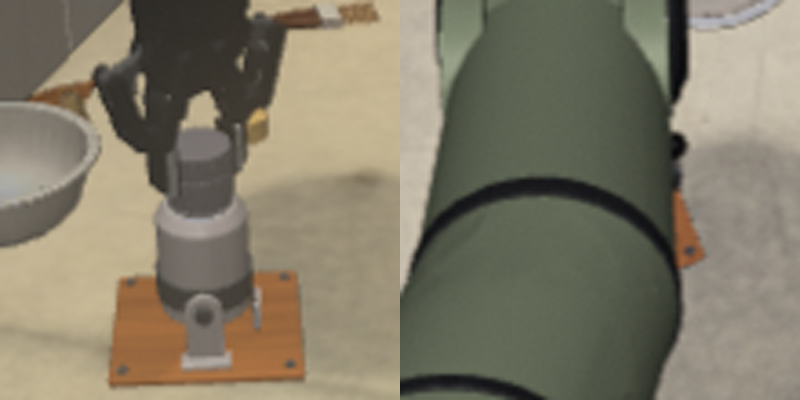

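>>> move_arm(moves="0 0 0 0;0 0 0 0;0 0 0 0;0 0 0 0;0 0 0 0;0 0 0 0;0 0 0 0;0 0 0 0;0 0 0 0;0 0 0 0")

```text
clock: 19.13
position: [0.5921, -0.0147, 0.1249]
tool_rot: [-3.14, -0.002, -0.626]
force: [-2.5, 0.7, 15.2]
grip_width: 0.044
```

The side view shows the cap at (203,170) resting on the shoulder with no neck visible, the canister upright and the fingers holding. The push is steady at about 15 N, so I'm handing in.

```bash
python3 -c "
from h import *
bot.job_done(); s=bot.observe(); print(s['clock'],s['position'],s['force'],s['grip_width'])"
```

```text
the job is handed in; nothing more can be done
the job is handed in; nothing more can be done
```

The canister is upright, the grey cap is clicked on and home, and I handed the job in at about 19 s with the arm still gripping and pressing the cap. The hand-in gave no verdict, and the readout I tried to take after it was refused.

- **Canister:** I pushed the lever knob until it met its stop, at about 13 N. The later pictures show the canister upright.
- **Cap:** I picked the grey cap, not the orange or purple ones, and pressed it onto the neck. The force rose to at least 6 N, swung to −9 N as it clicked and pulled in, then fell to about zero before it met the shoulder.
- **Last checks:** The push was steady at about 15 N, with the fingers holding at a 44 mm opening. By the tool height, the cap's mouth was at about 112 mm, level with the shoulder. The last side view shows the cap on the shoulder with no neck visible.
- **Weights:** The arm made no contact near the three brass weights, but I did not measure their positions again at the end.

No check failed. The different position estimates for the canister and cap disagreed by only 1–2 mm.

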